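# Put the spindle tooling back into its fitted holders

### The arm

A 6-joint arm with a two-finger parallel gripper is mounted at the origin on a cart in front of the work surface, level with it; the furniture and walls round the work are solid. World frame = base frame: x ahead of the robot, y to its left, z up, the work surface at z = 0. Lengths are in m, angles in rad, forces in N, time in s.
With the tool pointing down it reaches from about 0.425 to 0.95 m from the base axis. Payload 14.7 kg.
Tool frame: the origin (TCP) lies on the mounting face of the last link; the fingertips stand 173 mm ahead of it and the grasp point (between the pads) lies ahead of it (hold_point_z is the z of the grasp point in the tool frame, in m); z points along the fingers, y is the line along which they close (so a half turn about z gives the same grasp; the last joint's range is limited). The gripper opens to 85 mm and grips with 20 to 120 N. Pads are 22 mm wide; open, the fingers measure 114 mm over their backs; the gripper's body (76 mm by 85 mm) begins 54 mm behind the grasp point. The pads swing forward as they close: fully open they stand 13 mm farther back than shut.
Start: joints at [1.267, 0.48, 1.596, -0, 1.065, -0.047], TCP at [0.165, 0.629, 0.405] pointing down, gripper open.
Joint ranges: [-2.75, 2.75], [-0.82, 2.05], [0.23, 2.67], [-1.56, 4.7], [0.09, 2.69], [-2.92, 2.92]. Speed limits (rad/s): [1.89, 1.89, 2.39, 3.01, 3.01, 3.01].

### API

Orientations are given as a unit quaternion [w, x, y, z].
In Python, from workcell import get_state, snapshot, get_calibration, sign_off, hold_point_z gives the robot as it stands.
- The arm moves only by the tool apply_moves, never from a script. Its argument "increments" is a list that holds one entry, the list of rows, each a list of 5 numbers: the shift along the tool's x, y, z each as a share of 50 cm, from -1 to 1, then the turn about the tool's z as a share of pi/2 rad, from -1 to 1, then the closure, from -1 (fully open) to 1 (shut). A call has 1 to 12 rows; each row shifts and turns the commanded pose from where the row before left it, along the tool's axes as they then stand; what a row does not reach is not made up. A row lasts 1/8 s, in which the tool goes at most 62.5 mm and 10.7 degrees, less where a joint would pass 70% of its speed; a pose out of reach is approached as far as the arm can. A call with a number of a shift or a turn outside -1 to 1 is refused whole. A call with a gripper value outside its range is refused whole. The fingers move at their own pace and stop on an object; "newtons" is the grip in N (left out, the last holds). Time passes only in rows, so rows that do not move let the fingers close. It gives the time, the measured TCP pose, the force, the opening and the grip force at its end, in the units of the state.
- get_state(): the state, without advancing time (a new reading comes with each control period).
- snapshot(name): name is "scene" or "top" or "wrist"; returns the picture (400x640x3 uint8, red, green, blue); there is no depth.
- get_calibration(name): a dict with "vertical_fov" (degrees; the focal length in pixels is half the picture's height over the tangent of half this angle, whatever the lens; pixels are square), "cx", "cy" (the principal point, pixels), "rvec" (rotation vector, rad) and "tvec" (3), from world to camera coordinates, as OpenCV has them. Camera axes: x right, y down, z forward; pixel columns grow to the right and rows downward; lengths in m; the calibration is good to about 2 mm. A picture is of the moment at which its call begins: read the wrist's pose just before it. get_calibration takes no time and is no camera call; for the wrist camera it gives the pose at the moment of the call.
- sign_off(): hands the job in; it is judged then, once.
The state is a dict: "t": time; "joint_positions": joint angles; "qd": joint speeds; "tau": joint torques, N m; "position": TCP position; "tool_rot": TCP orientation; "contact_force": force on the tool from outside, world axes, zero at the start; "torque": the same for the moment, N m; "gripper_width": finger opening in m; "gripper_force": force on a finger pad.
Only numpy, scipy, OpenCV 4.12 (cv2) and the standard library are available. Lean on these libraries where they do the work, as an engineer would, in place of code of your own. Each camera call takes 0.05 s, during which the arm holds its last target. There are 200 camera calls.

### The job

The cutter change is finished; before the spindle is started, put the spanner, the hex key, the spare cutter block and the guide bearing back, each into the wooden holder made for its shape, lying flat on the holder's floor and let go. The cutter block goes into the square nest, the bearing over the steel stub, the two keys into the pockets of their own outline. Do not knock the alloy setting gauge near the spindle: it still holds the cutter height.

Things in the scene. Friction and masses are not known exactly. Their poses are not given: they have to be found in the camera images.
- spanner: Double open-ended steel spanner lying flat: 192 mm long, heads 36 and 32 mm wide, 8 mm thick; straight shank 16 mm wide over the middle 110 mm of its length (grasp there, across it). 0.1 to 0.2 kg. Origin: middle of its length and width, on its underside. Own y runs along its length, z up.
- hex_key: Black L-shaped hex key lying flat, 176 x 56 mm, bar 10 mm thick and 12 wide, 0.07 to 0.14 kg. Origin: centre of that rectangle, on its underside. The long arm runs along own y at x = -0.022; the short arm leaves its +y end at y = +0.082 and reaches to x = +0.028. It balances when gripped across the long arm near own (-0.022, +0.010). z up.
- cutter_block: Silver-grey aluminium cutter block lying flat: square body with cut corners and a central bore, 70 mm across the flats (own x and own y; 78 over the corners), 36 mm high (34 solid), 0.45 to 0.8 kg. Grasp across the flats, on its upper half. Origin: on the bore's axis, on its underside. z up.
- guide_bearing: Guide ring with ball bearing lying flat: bright ring with a thin red ring in its face and an open bore, 62 mm in diameter, 16 mm thick, 0.13 to 0.27 kg. (Two plain grey steel spacer rings at the back are not part of the job.) Origin: on its axis, on its underside. z up.
- spanner_holder: Fixed plywood board, 236 x 78 mm, with a straight pocket for the spanner, 208 mm long (own y) and 52 wide, 34 for the shank: felt floor 7 mm, rim 15 mm above the table. The rim is cut away over the middle 80 mm of its length for the fingers. Origin: under the centre, at table height. Seated, the spanner's origin is over it, 7 mm up, y axes parallel, either way round.
- hex_key_holder: Fixed plywood board, 214 (own y) x 98 mm, with an L-shaped pocket for the hex key, 9 mm of room all round it: felt floor 7 mm, rim 15 mm above the table; rim cut away over the middle 80 mm of its length for the fingers. Origin: under the centre, at table height. Seated, the key's origin is over it, 7 mm up, and all axes agree: it fits only that way round.
- cutter_holder: Fixed square plywood base, 110 x 110 mm, with four wooden corner cheeks forming a nest 86 mm square inside for the cutter block: felt floor 11 mm, cheeks 23 mm above the table; 46 mm gaps in the middle of each side. Origin: under the centre, at table height; own x, y along its sides. The block sits with its flats about parallel to the sides, any quarter turn.
- bearing_holder: Fixed round wooden base, 96 mm in diameter, flat top 14 mm above the table, with an upright steel stub in its middle, 16 mm in diameter, tapered tip 42 mm above the table. The bearing goes over the stub and lies flat on the wood. Origin: on the stub's axis, at table height.
- setting_gauge: Alloy bridge gauge with an upright rod, 42 x 120 mm, 95 mm high, at the back of the table near the spindle. To be left alone. Origin: centre of its underside. (Left of it, the machine's power feeder and its rollers overhang the back of the table beyond x = 0.69 m, down to 28 mm: carry the long tools well in front of it.)
Mind the look-alikes: they are no part of the job. There is more than one size of the cutter_block; the job needs the larger.

How it is judged:
At the end, for the whole second after the job is handed in: Spanner and hex key in their pockets (within 13 and 14 mm of its middle, 0.17 rad of its length), cutter block within 14 mm of the nest's middle, bearing over the stub, within 12 mm of its axis; each flat on its holder's floor (height within 4 mm, tilt under 0.08 rad), released, at rest (horizontal distance between spanner and spanner_holder below 0.013 m and z of spanner in the frame of spanner_holder between 0.003 and 0.011 m and angle between each of spanner, hex_key, cutter_block, guide_bearing's own z axis and vertical below 0.08 rad and linear speed of each of spanner, hex_key, cutter_block, guide_bearing below 0.02 m/s and angle between the y axis of spanner and the y axis of spanner_holder, either way round below 0.17 rad and horizontal distance between hex_key and hex_key_holder below 0.014 m and z of hex_key in the frame of hex_key_holder between 0.003 and 0.011 m and angle between the y axis of hex_key and the y axis of hex_key_holder, either way round below 0.17 rad and horizontal distance between cutter_block and cutter_holder below 0.014 m and z of cutter_block in the frame of cutter_holder between 0.007 and 0.015 m and horizontal distance between guide_bearing and bearing_holder below 0.012 m and z of guide_bearing in the frame of bearing_holder between 0.01 and 0.018 m); the robot touches nothing.
It fails at once if the setting gauge is shifted by more than 15 mm or tipped (distance of setting_gauge from where it was at the start of the episode above 0.015 m or angle between setting_gauge's own z axis and vertical above 0.15 rad).
It also fails if it takes over 109 s, if anything falls off the work surface, if the arm or the gripper's body presses on something with over 40 N, if the wrist force passes 120 N, or if a joint passes its speed limit or range.

## Working session

There is one attempt and no reset: what is moved stays moved. The work goes in short steps, Python scripts to look and compute and a tool call to move; the robot and the scene stay as the last step left them, time stands still between calls to the robot, and variables do not carry over. Pictures are saved under pics/ and viewed, at most 14 in all, crops included, and the job is handed in when it is done.

Besides the shell and the picture viewer there is one more tool, called after ">>>" as name(argument=value, ...), one argument or row to a line, values as JSON. apply_moves: Moves the arm, as the interface text tells. Shift numbers are shares of 50 cm and turn numbers shares of pi/2 rad, none past 1 either way. Its arguments: {"type":"object","properties":{"increments":{"type":"array","items":{"type":"array","items":{"type":"array","items":{"type":"number"}}}},"newtons":{"type":"number"}},"required":["increments"]}

```bash
ls; mkdir -p pics; cat > h.py <<'E'
import numpy as np, cv2
from workcell import *
def cam(name):
    c=get_calibration(name); f=200/np.tan(np.radians(c["vertical_fov"])/2)
    K=np.array([[f,0,c["cx"]],[0,f,c["cy"]],[0,0,1]]); R=cv2.Rodrigues(np.array(c["rvec"],float))[0]
    return K,R,np.array(c["tvec"],float).ravel()
def world(C,u,v,z):
    K,R,t=C; d=R.T@np.linalg.solve(K,[u,v,1]); o=-R.T@t
    return (o+d*(z-o[2])/d[2])
def px(C,p):
    K,R,t=C; q=K@(R@np.array(p)+t); return q[:2]/q[2]
def save(im,n): cv2.imwrite("pics/"+n,cv2.cvtColor(im,cv2.COLOR_RGB2BGR))
E
python3 - <<'E'
from h import *
import workcell
print(get_state()); print(hold_point_z if not callable(hold_point_z) else hold_point_z())
for n in("scene","top","wrist"):
    c=get_calibration(n);print(n,c); im=snapshot(n); np.save("pics/%s0.npy"%n,im); save(im,n+"0.png")
    save(cv2.resize(im,(800,500),interpolation=cv2.INTER_CUBIC),n+"0b.png")
E
```

```text
pics
{'t': 0.0, 'joint_positions': array([ 1.26738920e+00,  4.80840751e-01,  1.59688360e+00,  3.21526262e-05,
        1.06508680e+00, -4.66378010e-02]), 'qd': array([-1.37170970e-03, -5.66281575e-04,  6.55254314e-04, -1.61870545e-03,
       -4.60110592e-05, -1.82386215e-04]), 'tau': array([ 5.89790707e-04, -9.50641251e+01, -4.30164421e+01,  3.95459426e-05,
        1.24367248e-02,  2.26157610e-06]), 'position': array([0.16500905, 0.62849527, 0.40406285]), 'tool_rot': array([-1.19932543e-04,  1.28039975e-01,  9.91768821e-01, -5.97489382e-04]), 'contact_force': array([-0.32342553, -0.11922488,  0.2904475 ]), 'torque': array([ 0.00465984, -0.02148821, -0.01006065]), 'gripper_force': 0.0, 'gripper_width': 0.08559419066143713}
0.1547
scene {'vertical_fov': 51.270975072428165, 'cx': 318.4983318825731, 'cy': 199.623228635225, 'rvec': array([ 2.10975751, -1.06038664,  0.48565043]), 'tvec': array([-0.3564848 ,  0.34400126,  0.894826  ])}
top {'vertical_fov': 48.35116394611521, 'cx': 320.4834878719037, 'cy': 197.2377539964868, 'rvec': array([ 2.17081979, -2.12640354,  0.14209025]), 'tvec': array([-0.01265042,  0.59100436,  1.28811897])}
wrist {'vertical_fov': 60.40042100714428, 'cx': 322.53666000170404, 'cy': 199.59479200695765, 'rvec': array([-2.30792959, -1.77899875, -0.24699212]), 'tvec': array([-0.64904415, -0.03497108,  0.37679525])}
```

View pics/top0b.png

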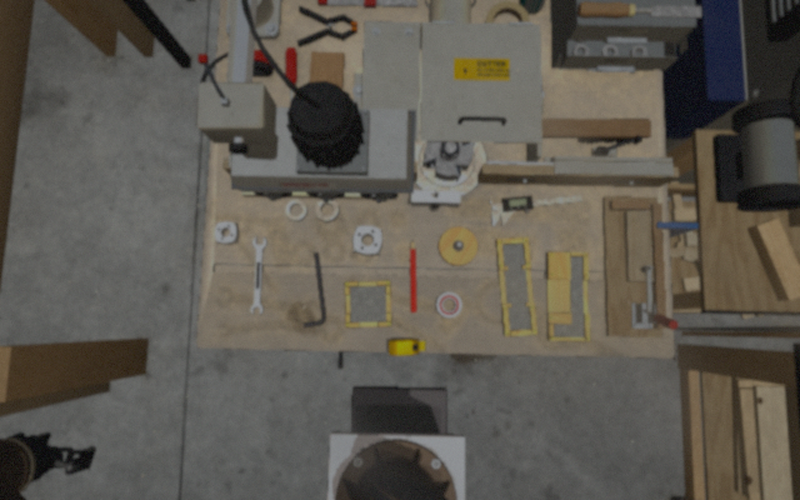

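View pics/scene0b.png

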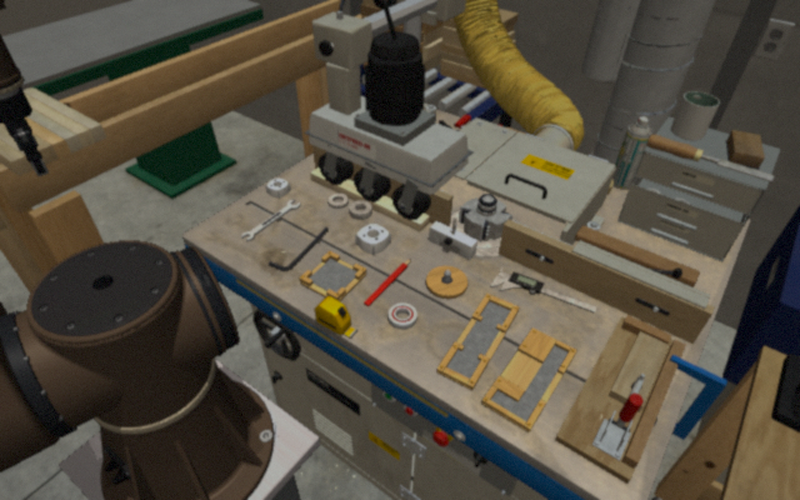

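Candidates (800x500 picture of "top"):
- **Cutter block:** the large one at (367,240) or the small one at (226,232). I choose the large one.
- **Bearing:** the red-ringed one at (449,305), or the plain spacers at (296,211) and (327,211). I choose the red-ringed one.
- **Spanner:** (258,275).
- **Hex key:** (320,290), with its short arm at the near end pointing left. The hex holder's L at (568,295) has the same orientation.
- **Long tools:** the red pencil at (413,280) and the caliper are decoys.

Next are close crops.

```bash
python3 - <<'E'
from h import *
im=np.mean([np.load("pics/top0.npy").astype(float)]+[snapshot("top") for _ in range(4)],axis=0)
np.save("pics/topm.npy",im)
im=np.clip(im*1.5,0,255).astype(np.uint8)
def crop(x0,y0,w,h,s,n):
    c=cv2.resize(im[y0:y0+h,x0:x0+w],None,fx=s,fy=s,interpolation=cv2.INTER_CUBIC)
    for x in range(x0,x0+w,20): cv2.line(c,((x-x0)*s,0),((x-x0)*s,6),(255,0,255),1); cv2.putText(c,str(x),((x-x0)*s,16),0,.35,(255,0,255))
    for y in range(y0,y0+h,20): cv2.line(c,(0,(y-y0)*s),(6,(y-y0)*s),(255,0,255),1); cv2.putText(c,str(y),(8,(y-y0)*s+4),0,.35,(255,0,255))
    save(c,n)
crop(160,150,160,120,5,"cl.png"); crop(320,170,160,110,5,"cr.png")
E
```

```text
(no output)
```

View pics/cl.png

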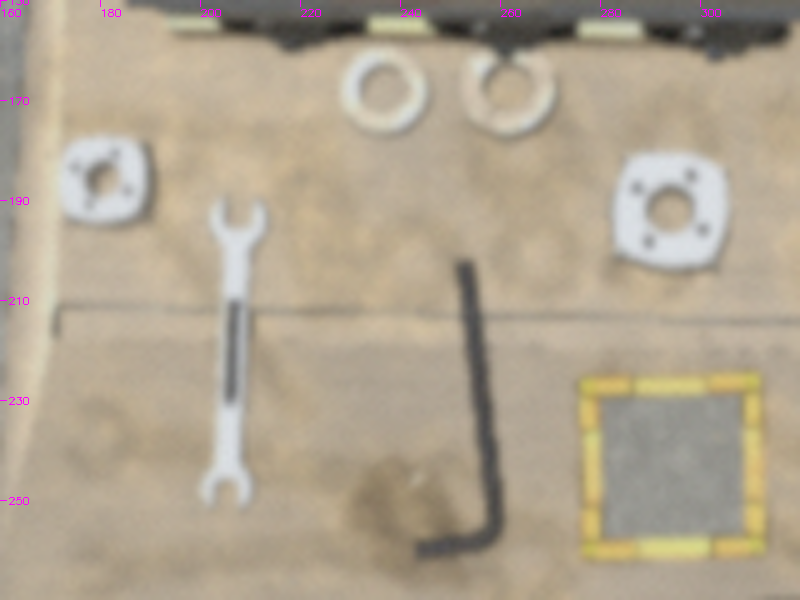

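View pics/cr.png

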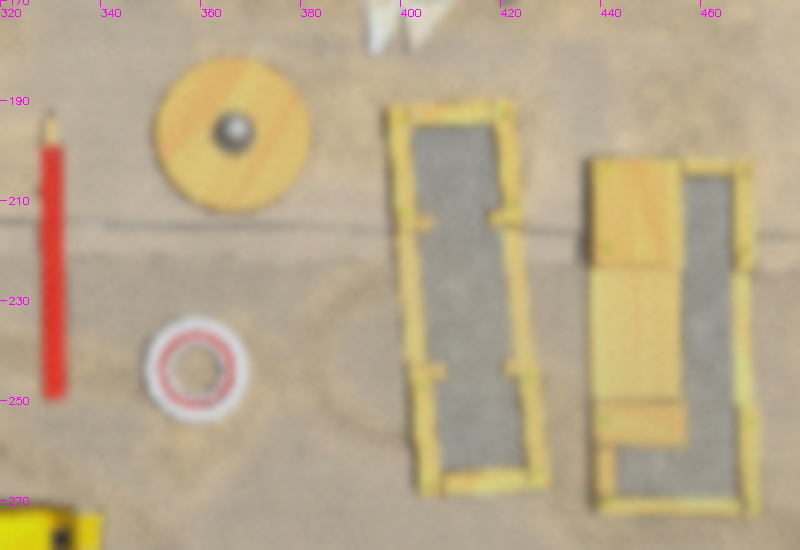

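Left crop: spanner centre is about px (206.5,220.6). The hex key's long arm runs (253,202) to (258,259), with the short arm tip at (243,260). The large block's bore is at (294,192), with the smaller look-alike at (180,186). Right crop: the red-ringed bearing is at (359.5,244), the stub at (366.5,196.5), and the spanner and hex pockets are on the right.

```bash
cat > m.py <<'E'
from h import *
C=cam("top")
L=lambda u,v,z:world(C,160+u/5,150+v/5,z)
R=lambda u,v,z:world(C,320+u/5,170+v/5,z)
def pr(n,*P):
    P=[p[:2] for p in P]
    print(n,[p.round(4).tolist() for p in P], 'len',[round(float(np.linalg.norm(P[i+1]-P[i])),4) for i in range(len(P)-1)],'dir deg',[round(float(np.degrees(np.arctan2(*(P[i+1]-P[i])[::-1]))),1) for i in range(len(P)-1)])
pr('spanner',L(239,199,.008),L(226,507,.008))
pr('hex long far, corner, tip',L(465,260,.01),L(492,543,.01),L(416,551,.01))
pr('block W E',L(613,211,.03),L(730,209,.03)); pr('block N S',L(671,152,.036),L(670,268,.036));pr('bore',L(670,209,.036))
pr('holes',L(637,188,.034),L(703,230,.034));pr('holes',L(690,175,.034),L(650,242,.034))
pr('nest outer',L(580,380,.023),L(758,375,.023),L(765,555,.023),L(583,560,.023),L(580,380,.023))
pr('bearing W E',R(144,369,.016),R(250,369,.016));pr('bearing NS',R(197,317,.016),R(198,423,.016))
pr('bh W E',R(155,135,.014),R(311,134,.014));pr('bh NS',R(232,57,.014),R(233,213,.014));pr('stubtip',R(235,130,.042))
pr('sp holder',R(386,106,.015),R(511,101,.015),R(550,487,.015),R(421,496,.015),R(386,106,.015))
pr('hex holder',R(590,159,.015),R(752,161,.015),R(761,513,.015),R(595,514,.015),R(590,159,.015))
E
python3 m.py
python3 - <<'E'
from h import *
K,R,t=cam("wrist"); s=get_state(); from scipy.spatial.transform import Rotation as Ro
q=s['tool_rot'];T=Ro.from_quat([q[1],q[2],q[3],q[0]]).as_matrix()
print("tool axes\n",T.round(3)); print("cam pos in tool",T.T@(-R.T@t-s['position']),"\ncam axes in tool\n",(T.T@R.T).round(3))
E
```

```text
spanner [[0.6115, 0.3455], [0.4241, 0.3429]] len [0.1874] dir deg [-179.2]
hex long far, corner, tip [[0.5765, 0.2051], [0.406, 0.1818], [0.4003, 0.2271]] len [0.172, 0.0457] dir deg [-172.2, 97.2]
block W E [[0.6055, 0.114], [0.6082, 0.0436]] len [0.0705] dir deg [-87.8]
block N S [[0.6412, 0.0797], [0.5709, 0.0783]] len [0.0703] dir deg [-178.8]
bore [[0.6066, 0.0793]] len [] dir deg []
holes [[0.6192, 0.0996], [0.5945, 0.0593]] len [0.0473] dir deg [-121.4]
holes [[0.6278, 0.068], [0.5866, 0.0908]] len [0.0471] dir deg [151.0]
nest outer [[0.5038, 0.1311], [0.509, 0.0245], [0.4024, 0.0179], [0.3972, 0.1256], [0.5038, 0.1311]] len [0.1067, 0.1069, 0.1079, 0.1068] dir deg [-87.2, -176.4, 92.8, 2.9]
bearing W E [[0.4556, -0.088], [0.4569, -0.1514]] len [0.0634] dir deg [-88.8]
bearing NS [[0.4873, -0.1194], [0.4242, -0.1206]] len [0.0631] dir deg [-178.9]
bh W E [[0.5974, -0.093], [0.5999, -0.1879]] len [0.0949] dir deg [-88.5]
bh NS [[0.6465, -0.1395], [0.5507, -0.1408]] len [0.0958] dir deg [-179.2]
stubtip [[0.5975, -0.1389]] len [] dir deg []
sp holder [[0.6179, -0.2333], [0.6226, -0.3094], [0.3908, -0.3302], [0.3839, -0.2535], [0.6179, -0.2333]] len [0.0762, 0.2327, 0.077, 0.2349] dir deg [-86.5, -174.9, 95.1, 4.9]
hex holder [[0.588, -0.3569], [0.5887, -0.455], [0.3782, -0.4551], [0.3755, -0.3567], [0.588, -0.3569]] len [0.0981, 0.2106, 0.0985, 0.2124] dir deg [-89.5, -180.0, 91.5, -0.1]
tool axes
 [[-0.967  0.254 -0.   ]
 [ 0.254  0.967 -0.   ]
 [ 0.    -0.    -1.   ]]
cam pos in tool [ 0.06830194 -0.00096152  0.03154763] 
cam axes in tool
 [[-0.001 -0.962 -0.272]
 [ 1.    -0.001  0.002]
 [-0.002 -0.272  0.962]]
```

```bash
cat > plan.py <<'E'
# usage: plan.py x y z psi_deg [cmdx cmdy cmdz cmdpsi] : turn first, then shift
import sys; from h import *
a=[float(v) for v in sys.argv[1:]]
s=get_state(); w,x,y,z=s['tool_rot']
p=s['position']; psi=np.degrees(np.arctan2(2*(x*y+w*z),1-2*(y*y+z*z)))%360
print("t %.2f pos"%s['t'],p.round(4),"psi %.2f"%psi,"F",s['contact_force'].round(1),"w %.4f"%s['gripper_width'],"gf %.1f"%s['gripper_force'],"q",s['joint_positions'].round(2))
turn=-(a[3]-psi)/90
c,sn=np.cos(np.radians(a[3])),np.sin(np.radians(a[3]))
d=np.array(a[:3])-p; t=np.array([c*d[0]+sn*d[1],sn*d[0]-c*d[1],-d[2]])/.5
n=int(np.ceil(np.linalg.norm(t)/.11))
print("turn share %.4f"%turn,"shift shares",t.round(4),"rows",n,"each",(t/max(n,1)).round(4))
E
python3 plan.py 0.518 0.344 0.30 180.8
```

```text
t 0.35 pos [0.1651 0.6287 0.4045] psi 165.29 F [-0.2  0.3 -0.1] w 0.0850 gf 0.0 q [ 1.27  0.48  1.6  -0.    1.07 -0.05]
turn share -0.1724 shift shares [-0.6979 -0.5791  0.2091] rows 9 each [-0.0775 -0.0643  0.0232]
```

>>> apply_moves(
  increments=[
    [[0, 0, 0, -0.086, -1], [0, 0, 0, -0.086, -1], [-0.0698, -0.0579, 0.0209, 0, -1], [-0.0698, -0.0579, 0.0209, 0, -1], [-0.0698, -0.0579, 0.0209, 0, -1], [-0.0698, -0.0579, 0.0209, 0, -1], [-0.0698, -0.0579, 0.0209, 0, -1], [-0.0698, -0.0579, 0.0209, 0, -1], [-0.0698, -0.0579, 0.0209, 0, -1], [-0.0698, -0.0579, 0.0209, 0, -1], [-0.0698, -0.0579, 0.0209, 0, -1], [-0.0698, -0.0579, 0.0209, 0, -1]],
  ],
  newtons=50,
)

```text
t: 1.85
position: [0.5191, 0.3429, 0.3]
tool_rot: [0.0, -0.007, 1.0, 0.0]
contact_force: [-0.2, 0.2, -0.5]
gripper_width: 0.0855
gripper_force: 0.0
```

>>> apply_moves(
  increments=[
    [[0, 0, 0, 0, -1], [0, 0, 0, 0, -1]],
  ],
)

```text
t: 2.1
position: [0.5178, 0.3439, 0.3001]
tool_rot: [-0.0, -0.006, 1.0, -0.0]
contact_force: [0.1, 0.2, 0.5]
gripper_width: 0.0856
gripper_force: 0.0
```

```bash
python3 plan.py 0.518 0.344 0.176 180.8; cat > wv.py <<'E'
import sys; from h import *
n=sys.argv[1]; C=cam("wrist"); im=snapshot("wrist")
np.savez("pics/"+n+".npz",im=im,K=C[0],R=C[1],t=C[2])
c=cv2.resize(im,(800,500),interpolation=cv2.INTER_CUBIC); c=np.clip(c*1.3,0,255).astype(np.uint8)
save(c,n+".png")
E
cat > wp.py <<'E'
# wp.py name z u v [u v ...]  (pixels of the 800x500 picture)
import sys; from h import *
d=np.load("pics/"+sys.argv[1]+".npz"); C=(d['K'],d['R'],d['t']); z=float(sys.argv[2]); a=[float(v)/1.25 for v in sys.argv[3:]]
P=[world(C,u,v,z)[:2] for u,v in zip(a[::2],a[1::2])]
for i,p in enumerate(P):
    e=p-P[i-1]; print(p.round(4), "len %.4f dir %.1f"%(np.hypot(*e),np.degrees(np.arctan2(e[1],e[0]))) if i else "")
E
python3 wv.py w1
```

```text
t 2.10 pos [0.5178 0.3439 0.3001] psi 180.73 F [0.1 0.2 0.5] w 0.0856 gf 0.0 q [ 0.54  0.56  1.76  0.    0.83 -1.05]
turn share -0.0008 shift shares [-4.000e-04  2.000e-04  2.483e-01] rows 3 each [-0.0001  0.0001  0.0828]
```

View pics/w1.png

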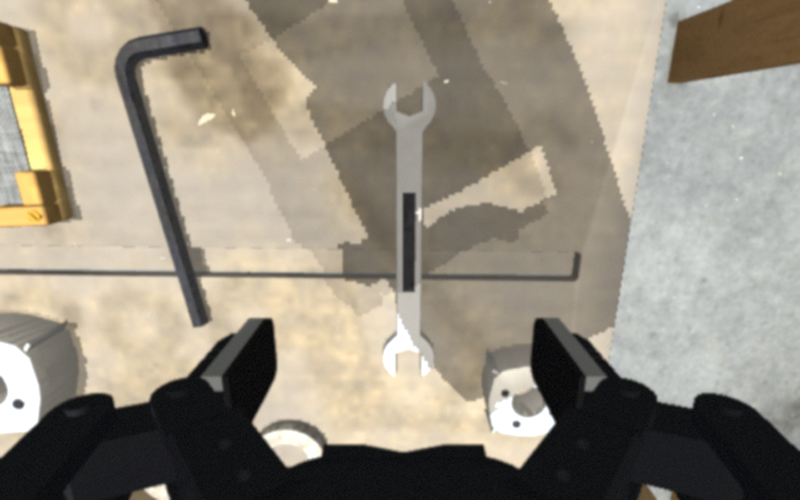

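The wrist picture shows the spanner, ends at (410,84) and (407,376), centred between the fingers. The hex key is at left: far end (199,324), corner (127,50), tip (205,37). The small look-alike block is clear of the fingers' path.

```bash
python3 wp.py w1 0.008 410 84 407 376; python3 wp.py w1 0.01 199 324 128 50 206 37; python3 wp.py w1 0.01 135 90 187 287
```

```text
[0.4249 0.3459] 
[0.6131 0.347 ] len 0.1882 dir 0.3
[0.5746 0.2097] 
[0.4094 0.1898] len 0.1664 dir -173.1
[0.4023 0.2336] len 0.0444 dir 99.2
[0.4302 0.1904] 
[0.5488 0.205 ] len 0.1195 dir 7.0
```

>>> apply_moves(
  increments=[
    [[0, 0, 0.08, 0, 0.2], [0, 0, 0.08, 0, 0.2], [0, 0, 0.06, 0, 0.2], [0, 0, 0.026, 0, 0.2], [0, 0, 0, 0, 0.2], [0, 0, 0, 0, 0.2]],
  ],
)

```text
t: 2.9
position: [0.5182, 0.3444, 0.1785]
tool_rot: [0.001, -0.007, 1.0, 0.0]
contact_force: [0.1, -0.3, 1.2]
gripper_width: 0.0343
gripper_force: 0.0
```

>>> apply_moves(
  increments=[
    [[0, 0, 0.004, 0, 0.2], [0, 0, 0, 0, 1], [0, 0, 0, 0, 1], [0, 0, 0, 0, 1], [0, 0, 0, 0, 1]],
  ],
  newtons=60,
)

```text
t: 3.52
position: [0.5181, 0.3439, 0.176]
tool_rot: [0.0, -0.007, 1.0, 0.0]
contact_force: [-1.2, -0.1, 9.1]
gripper_width: 0.0137
gripper_force: 58.6
```

>>> apply_moves(
  increments=[
    [[0, 0, -0.04, 0, 1], [0, 0, -0.08, 0, 1], [0, 0, -0.08, 0, 1], [0, 0, 0, 0, 1]],
  ],
)

```text
t: 4.03
position: [0.5189, 0.3444, 0.2795]
tool_rot: [0.003, -0.007, 1.0, 0.002]
contact_force: [0.2, -0.3, -2.3]
gripper_width: 0.0138
gripper_force: 59.2
```

```bash
python3 plan.py 0.504 -0.2816 0.275 185; python3 wv.py w2
```

```text
t 4.03 pos [0.5189 0.3444 0.2795] psi 180.76 F [ 0.2 -0.3 -2.3] w 0.0138 gf 59.2 q [ 0.54  0.58  1.77 -0.    0.78 -1.05]
turn share -0.0471 shift shares [ 0.1389 -1.2447  0.009 ] rows 12 each [ 0.0116 -0.1037  0.0007]
```

View pics/w2.png

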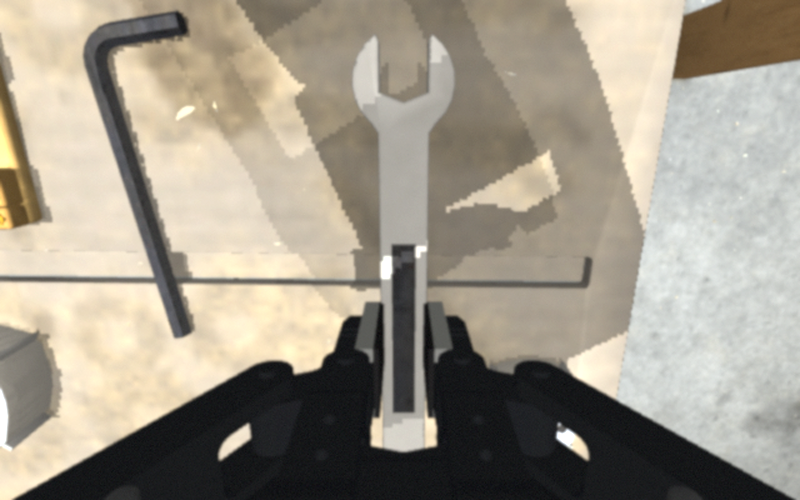

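```bash
python3 wp.py w2 0.1115 378 38 432 37
```

```text
[0.4263 0.3356] 
[0.4258 0.3512] len 0.0156 dir 91.8
```

>>> apply_moves(
  increments=[
    [[0, 0, 0, -0.047, 1], [0.0116, -0.1037, 0, 0, 1], [0.0116, -0.1037, 0, 0, 1], [0.0116, -0.1037, 0, 0, 1], [0.0116, -0.1037, 0, 0, 1], [0.0116, -0.1037, 0, 0, 1], [0.0116, -0.1037, 0, 0, 1], [0.0116, -0.1037, 0, 0, 1], [0.0116, -0.1037, 0, 0, 1], [0.0116, -0.1037, 0, 0, 1], [0.0116, -0.1037, 0, 0, 1], [0.0116, -0.1037, 0, 0, 1]],
  ],
)

```text
t: 5.58
position: [0.5033, -0.2315, 0.2745]
tool_rot: [-0.001, -0.043, 0.999, 0.0]
contact_force: [0.4, 0.3, -1.8]
gripper_width: 0.0138
gripper_force: 59.2
```

>>> apply_moves(
  increments=[
    [[0.0116, -0.1037, 0, 0, 1], [0, 0, 0, 0, 1], [0, 0, 0, 0, 1]],
  ],
)

```text
t: 5.95
position: [0.5021, -0.2817, 0.2744]
tool_rot: [-0.001, -0.043, 0.999, 0.001]
contact_force: [-0.6, 0.2, -1.8]
gripper_width: 0.0137
gripper_force: 59.3
```

```bash
python3 plan.py 0.504 -0.2816 0.185 185; python3 wv.py w3
```

```text
t 5.95 pos [ 0.5021 -0.2817  0.2744] psi 184.95 F [-0.6  0.2 -1.8] w 0.0137 gf 59.3 q [-0.56  0.54  1.88  0.    0.72 -2.22]
turn share -0.0006 shift shares [-3.800e-03 -1.000e-04  1.789e-01] rows 2 each [-0.0019 -0.      0.0894]
```

View pics/w3.png

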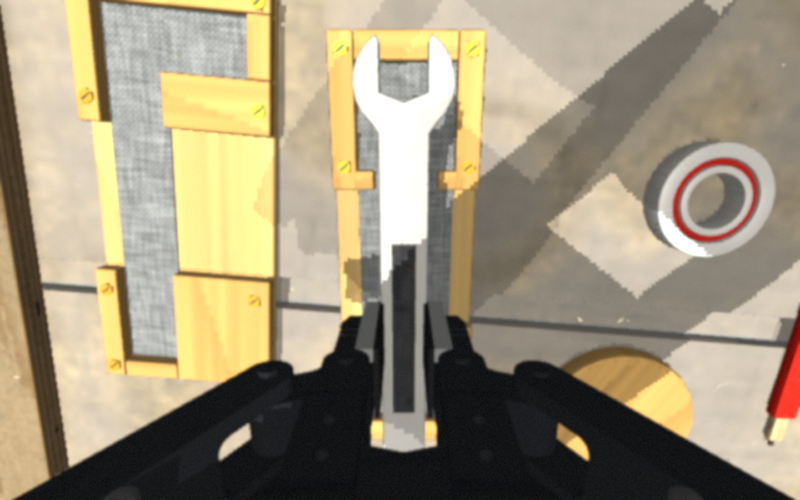

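The spanner is held over the spanner pocket. Holder corners are at (328,32) and (486,31), tabs at (375,188) and (440,186). The hex holder is at left, and its L opening matches the key.

```bash
python3 wp.py w3 0.015 328 31 486 31 ; python3 wp.py w3 .015 375 188 440 186;python3 wp.py w3 .015 333 100 339 188; python3 wp.py w3 .015 484 100 477 188; echo prongs; python3 wp.py w3 0.1065 378 38 432 37; echo hexholder; python3 wp.py w3 .015 68 10 103 372 275 381 268 75; echo bearing; python3 wp.py w3 .016 658 192 774 192 717 143 717 256
```

```text
[ 0.3917 -0.328 ] 
[ 0.3851 -0.2521] len 0.0762 dir 95.0
[ 0.4651 -0.3003] 
[ 0.4612 -0.2661] len 0.0344 dir 96.7
[ 0.4229 -0.3243] 
[ 0.4668 -0.3193] len 0.0441 dir 6.5
[ 0.4164 -0.2487] 
[ 0.4605 -0.2464] len 0.0442 dir 3.0
prongs
[ 0.4092 -0.2977] 
[ 0.4075 -0.2822] len 0.0157 dir 95.9
hexholder
[ 0.3932 -0.4515] 
[ 0.5887 -0.4548] len 0.1954 dir -1.0
[ 0.5862 -0.3524] len 0.1025 dir 91.4
[ 0.414  -0.3568] len 0.1722 dir -178.6
bearing
[ 0.4543 -0.1507] 
[ 0.4491 -0.0893] len 0.0616 dir 94.9
[ 0.4269 -0.1266] len 0.0434 dir -120.6
[ 0.4863 -0.1094] len 0.0618 dir 16.1
```

>>> apply_moves(
  increments=[
    [[-0.006, -0.001, 0.08, 0, 1], [0, 0, 0.06, 0, 1], [0, 0, 0.025, 0, 1], [0, 0, 0.015, 0, 1], [0, 0, 0, 0, 1]],
  ],
)

```text
t: 6.62
position: [0.506, -0.282, 0.1855]
tool_rot: [0.0, -0.044, 0.999, -0.0]
contact_force: [-0.2, 0.9, -1.3]
gripper_width: 0.0135
gripper_force: 59.3
```

>>> apply_moves(
  increments=[
    [[0, 0, 0, 0, 0.3], [0, 0, 0, 0, 0.3], [0, 0, 0, 0, 0.3], [0, 0, -0.03, 0, 0.3], [0, 0, -0.09, 0, 0.3], [0, 0, -0.09, 0, -1], [0, 0, -0.03, 0, -1], [0, 0, 0, 0, -1]],
  ],
)

```text
t: 7.62
position: [0.506, -0.2824, 0.3066]
tool_rot: [0.001, -0.044, 0.999, -0.001]
contact_force: [0.8, 0.4, -0.4]
gripper_width: 0.0821
gripper_force: 0.0
```

```bash
python3 plan.py 0.4794 0.1935 0.29 187.4; python3 wv.py w4
```

```text
t 7.62 pos [ 0.506  -0.2824  0.3066] psi 185.00 F [ 0.8  0.4 -0.4] w 0.0821 gf 0.0 q [-0.56  0.5   1.85  0.    0.79 -2.22]
turn share -0.0267 shift shares [-0.0698  0.9507  0.0332] rows 9 each [-0.0078  0.1056  0.0037]
```

View pics/w4.png

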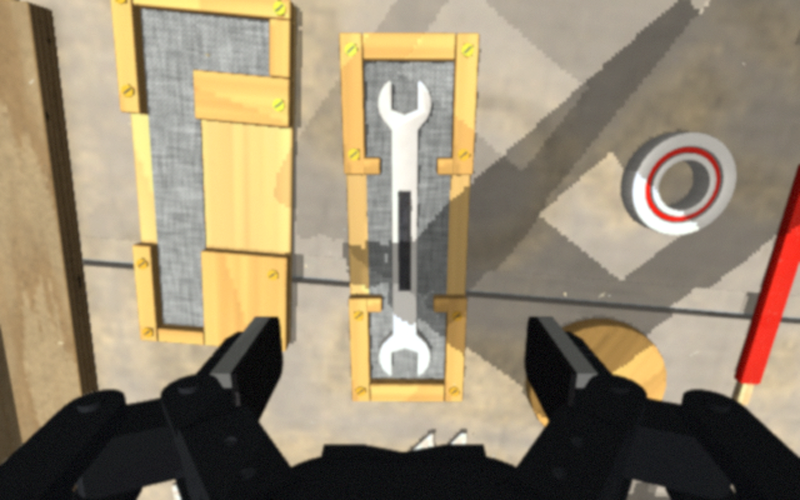

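The spanner is seated in its pocket, prongs (405,80) to (404,378), with the rim clear all round. Bearing is next, since it is closest: red ring centre (684,184).

```bash
echo bearing; python3 wp.py w4 .016 684 184 646 184 722 184; echo hexh; python3 wp.py w4 .015 143 340 288 349; python3 wp.py w4 .015 118 30 288 349 ; echo base; python3 wp.py w4 .014 527 385 667 385; python3 plan.py 0.4558 -0.1196 0.26 180
```

```text
bearing
[ 0.4559 -0.1185] 
[ 0.4579 -0.1413] len 0.0228 dir -85.0
[ 0.4539 -0.0958] len 0.0457 dir 95.0
hexh
[ 0.5893 -0.451 ] 
[ 0.5877 -0.3543] len 0.0968 dir 91.0
[ 0.4002 -0.4499] 
[ 0.5877 -0.3543] len 0.2104 dir 27.0
base
[ 0.6018 -0.1889] 
[ 0.5934 -0.0921] len 0.0972 dir 95.0
t 7.67 pos [ 0.5056 -0.2821  0.3053] psi 185.00 F [-0.4  0.2  0.1] w 0.0853 gf 0.0 q [-0.56  0.5   1.86 -0.    0.78 -2.22]
turn share 0.0555 shift shares [0.0996 0.3251 0.0906] rows 4 each [0.0249 0.0813 0.0227]
```

>>> apply_moves(
  increments=[
    [[0, 0, 0, 0.0555, -1], [0.025, 0.0815, 0.0227, 0, -1], [0.025, 0.0815, 0.0227, 0, -1], [0.025, 0.0815, 0.0227, 0, -1], [0.025, 0.0815, 0.0227, 0, -1], [0, 0, 0.07, 0, -1], [0, 0, 0.06, 0, -1], [0, 0, 0.03, 0, -1], [0, 0, 0.016, 0, -1], [0, 0, 0, 0, -1]],
  ],
)

```text
t: 8.93
position: [0.4557, -0.1194, 0.1716]
tool_rot: [-0.0, 0.0, 1.0, 0.0]
contact_force: [0.5, 0.1, -0.1]
gripper_width: 0.0854
gripper_force: 0.0
```

>>> apply_moves(
  increments=[
    [[0, 0, 0, 0, 1], [0, 0, 0, 0, 1], [0, 0, 0, 0, 1], [0, 0, 0, 0, 1]],
  ],
  newtons=50,
)

```text
t: 9.43
position: [0.456, -0.1194, 0.1729]
tool_rot: [0.001, 0.0, 1.0, -0.0]
contact_force: [-1.9, -0.5, 13.5]
gripper_width: 0.0595
gripper_force: 50.8
```

>>> apply_moves(
  increments=[
    [[0, 0, -0.04, 0, 1], [0, 0, -0.08, 0, 1], [0, 0, -0.08, 0, 1], [0, 0, 0, 0, 1], [0, 0, 0, 0, 1]],
  ],
)

```text
t: 10.05
position: [0.4556, -0.1192, 0.2718]
tool_rot: [0.0, 0.0, 1.0, -0.0]
contact_force: [0.0, -0.3, -2.6]
gripper_width: 0.0593
gripper_force: 56.9
```

```bash
python3 plan.py 0.598 -0.1397 0.26 180; python3 wv.py w5
```

```text
t 10.05 pos [ 0.4556 -0.1192  0.2718] psi 180.00 F [ 0.  -0.3 -2.6] w 0.0593 gf 56.9 q [-0.32  0.43  2.12 -0.    0.58 -1.89]
turn share -0.0000 shift shares [-0.2849 -0.041   0.0235] rows 3 each [-0.095  -0.0137  0.0078]
```

View pics/w5.png

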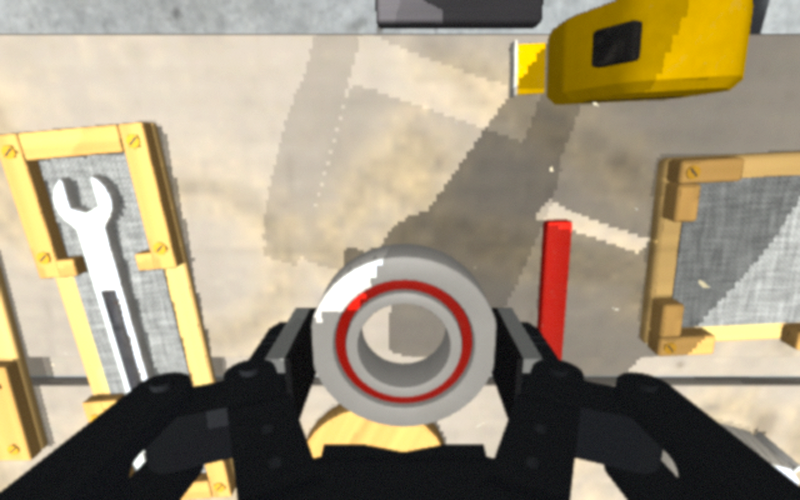

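The bearing is held level: red ring centre (404,341), with about a 29 mm bore. Moving over the stub and looking through the bore.

```bash
python3 wp.py w5 .115 404 341 313 335 496 335
```

```text
[ 0.4531 -0.1198] 
[ 0.4509 -0.149 ] len 0.0293 dir -94.2
[ 0.451  -0.0903] len 0.0587 dir 89.9
```

>>> apply_moves(
  increments=[
    [[-0.095, -0.0137, 0.0078, 0, 1], [-0.095, -0.0137, 0.0078, 0, 1], [-0.095, -0.0137, 0.0078, 0, 1], [0, 0, 0, 0, 1], [0, 0, 0, 0, 1], [0, 0, 0, 0, 1]],
  ],
)

```text
t: 10.85
position: [0.5972, -0.1396, 0.2594]
tool_rot: [-0.001, 0.0, 1.0, 0.0]
contact_force: [0.9, 0.7, -2.1]
gripper_width: 0.0592
gripper_force: 56.9
```

```bash
python3 plan.py 0.598 -0.1397 0.189 180; python3 wv.py w6
```

```text
t 10.85 pos [ 0.5972 -0.1396  0.2594] psi 179.99 F [ 0.9  0.7 -2.1] w 0.0592 gf 56.9 q [-0.28  0.6   1.8  -0.    0.74 -1.85]
turn share -0.0001 shift shares [-0.0015 -0.0002  0.1408] rows 2 each [-0.0008 -0.0001  0.0704]
```

View pics/w6.png

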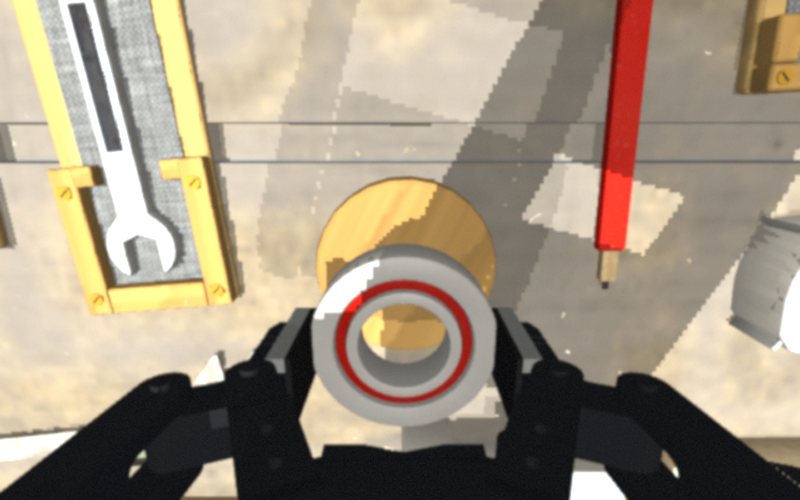

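The base disc shows left edge (317,255), right edge (495,255) and near edge (406,178). The stub is hidden behind the ring, so I compute the base axis from the disc.

```bash
echo base;python3 wp.py w6 .014 317 255 495 255 406 178; echo bearing; python3 wp.py w6 .1025 404 341 404 341;  python3 - <<'E'
from h import *
d=np.load("pics/w6.npz"); C=(d['K'],d['R'],d['t'])
for cx,cy in((.598,-.1397),(.597,-.1397),(.595,-.1397)):
  a=np.linspace(0,2*np.pi,9)[:-1]
  print(cx,[(px(C,[cx+.048*np.cos(t),cy+.048*np.sin(t),.014])*1.25).round(0).tolist() for t in a])
E
```

```text
base
[ 0.5916 -0.1849] 
[ 0.5917 -0.0925] len 0.0924 dir 89.9
[ 0.552  -0.1388] len 0.0610 dir -130.6
bearing
[ 0.5945 -0.1402] 
[ 0.5945 -0.1402] len 0.0000 dir 0.0
0.598 [[404.0, 349.0], [466.0, 326.0], [496.0, 267.0], [472.0, 202.0], [404.0, 174.0], [337.0, 202.0], [312.0, 267.0], [342.0, 326.0]]
0.597 [[404.0, 348.0], [467.0, 324.0], [496.0, 265.0], [472.0, 200.0], [404.0, 172.0], [336.0, 200.0], [312.0, 265.0], [342.0, 324.0]]
0.595 [[404.0, 344.0], [467.0, 321.0], [496.0, 261.0], [472.0, 196.0], [404.0, 168.0], [336.0, 196.0], [312.0, 261.0], [342.0, 321.0]]
```

>>> apply_moves(
  increments=[
    [[-0.005, 0.001, 0.04, 0, 1], [0, 0, 0.03, 0, 1], [0, 0, 0.02, 0, 1], [0, 0, 0.015, 0, 1], [0, 0, 0, 0, 1]],
  ],
)

```text
t: 11.52
position: [0.6006, -0.1393, 0.207]
tool_rot: [-0.0, -0.0, 1.0, 0.0]
contact_force: [-0.1, -0.3, -2.3]
gripper_width: 0.0594
gripper_force: 56.8
```

>>> apply_moves(
  increments=[
    [[0, 0, 0.016, 0, 1], [0, 0, 0.012, 0, 1], [0, 0, 0.008, 0, 1], [0, 0, 0, 0, 1]],
  ],
)

```text
t: 12.02
position: [0.6007, -0.1393, 0.1893]
tool_rot: [-0.0, 0.0, 1.0, 0.0]
contact_force: [-0.2, 0.1, -2.7]
gripper_width: 0.0598
gripper_force: 56.9
```

>>> apply_moves(
  increments=[
    [[0, 0, 0.003, 0, 1], [0, 0, 0, 0, 1], [0, 0, 0, 0, -1], [0, 0, 0, 0, -1], [0, 0, 0, 0, -1], [0, 0, -0.04, 0, -1], [0, 0, -0.1, 0, -1], [0, 0, -0.08, 0, -1], [0, 0, 0, 0, -1]],
  ],
)

```text
t: 13.15
position: [0.6019, -0.1396, 0.3028]
tool_rot: [0.003, -0.0, 1.0, -0.001]
contact_force: [-0.1, -0.2, -1.0]
gripper_width: 0.0854
gripper_force: 0.0
```

```bash
python3 plan.py 0.607 0.079 0.30 180; python3 - <<'E'
from h import *
im=np.mean([snapshot("scene") for _ in range(3)],axis=0).astype(np.uint8)
C=cam("scene"); u,v=px(C,[.598,-.14,.02]).astype(int); 
c=cv2.resize(im[v-45:v+45,u-60:u+60],None,fx=5,fy=5,interpolation=cv2.INTER_CUBIC);save(np.clip(c*1.4,0,255).astype(np.uint8),"s1.png")
E
```

```text
t 13.15 pos [ 0.6019 -0.1396  0.3028] psi 180.00 F [-0.1 -0.2 -1. ] w 0.0854 gf 0.0 q [-0.28  0.55  1.77 -0.    0.82 -1.85]
turn share 0.0000 shift shares [-0.0101  0.4372  0.0055] rows 4 each [-0.0025  0.1093  0.0014]
```

View pics/s1.png

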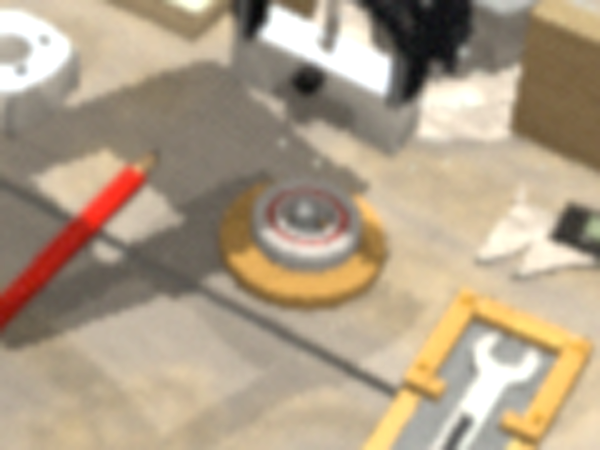

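The bearing lies flat on the wood, with the stub through its bore at (307,215). Next is the cutter block.

>>> apply_moves(
  increments=[
    [[0, 0.109, 0, 0, -1], [0, 0.109, 0, 0, -1], [0, 0.109, 0, 0, -1], [0, 0.109, 0, 0, -1], [0, 0, 0, 0, -1], [0, 0, 0, 0, -1]],
  ],
)

```text
t: 14.05
position: [0.6004, 0.0787, 0.2972]
tool_rot: [-0.001, -0.0, 1.0, -0.0]
contact_force: [0.2, -0.2, -0.1]
gripper_width: 0.0854
gripper_force: 0.0
```

```bash
python3 plan.py 0.607 0.079 0.183 180; python3 wv.py w7
```

```text
t 14.05 pos [0.6004 0.0787 0.2972] psi 180.05 F [ 0.2 -0.2 -0.1] w 0.0854 gf 0.0 q [ 0.08  0.54  1.8  -0.    0.8  -1.49]
turn share 0.0006 shift shares [-0.0131  0.0005  0.2285] rows 3 each [-0.0044  0.0002  0.0762]
```

View pics/w7.png

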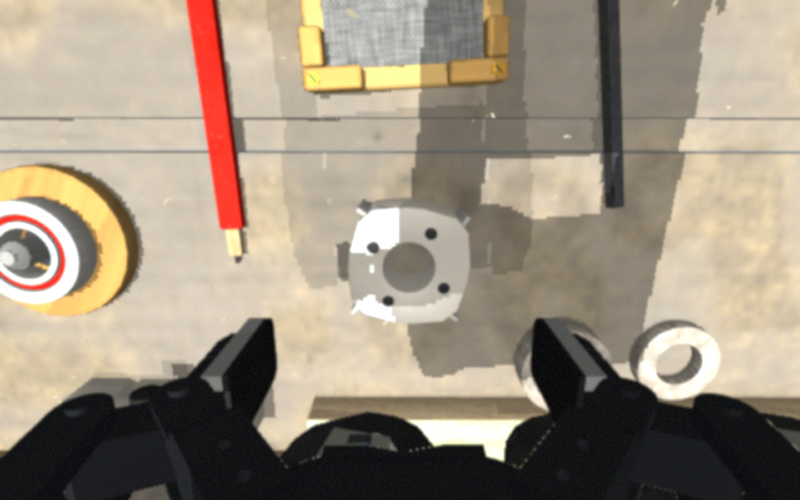

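The block is at centre, bore at (409,267), with its flats within a few degrees of the tool axes, and the pads will square it. The feeder edge at v≈400 is beyond the fingers' path.

```bash
python3 wp.py w7 .034 409 267 351 265 469 265; echo knives; python3 wp.py w7 .034 365 207 464 217 455 320 357 310; echo nest; python3 wp.py w7 .015 305 91 509 82; python3 plan.py 0.607 0.079 0.183 178.5
```

```text
[0.6072 0.0812] 
[0.606  0.0484] len 0.0329 dir -92.1
[0.606  0.1152] len 0.0668 dir 90.0
knives
[0.5728 0.0571] 
[0.5784 0.1113] len 0.0545 dir 84.2
[0.6399 0.1084] len 0.0616 dir -2.7
[0.6336 0.051 ] len 0.0577 dir -96.3
nest
[0.5118 0.024 ] 
[0.5071 0.1358] len 0.1119 dir 92.4
t 14.10 pos [0.6006 0.0781 0.2974] psi 179.99 F [-1.  -0.   0.5] w 0.0855 gf 0.0 q [ 0.08  0.54  1.8  -0.    0.8  -1.49]
turn share 0.0166 shift shares [-0.0128  0.0022  0.2287] rows 3 each [-0.0043  0.0007  0.0762]
```

>>> apply_moves(
  increments=[
    [[-0.0128, 0.0044, 0.07, 0.0166, -1], [0, 0, 0.07, 0, -1], [0, 0, 0.05, 0, -1], [0, 0, 0.031, 0, -1], [0, 0, 0, 0, -1]],
  ],
)

```text
t: 14.72
position: [0.6069, 0.0801, 0.1867]
tool_rot: [-0.001, 0.014, 1.0, -0.0]
contact_force: [-0.6, 0.7, 0.8]
gripper_width: 0.0857
gripper_force: 0.0
```

>>> apply_moves(
  increments=[
    [[0, 0, 0, 0, 1], [0, 0, 0, 0, 1], [0, 0, 0, 0, 1], [0, 0, 0, 0, 1]],
  ],
  newtons=80,
)

```text
t: 15.22
position: [0.6076, 0.0807, 0.1894]
tool_rot: [0.001, 0.013, 1.0, -0.0]
contact_force: [-3.1, -3.2, 8.7]
gripper_width: 0.0662
gripper_force: 87.8
```

>>> apply_moves(
  increments=[
    [[0, 0, -0.03, 0, 1], [0, 0, -0.06, 0, 1], [0, 0, -0.06, 0, 1], [0, 0, 0, 0, 1], [0, 0, 0, 0, 1]],
  ],
)

```text
t: 15.85
position: [0.6068, 0.0809, 0.2624]
tool_rot: [-0.0, 0.013, 1.0, -0.0]
contact_force: [0.0, 0.4, -7.6]
gripper_width: 0.0664
gripper_force: 94.2
```

```bash
python3 plan.py 0.4531 0.0755 0.262 183; python3 wv.py w8
```

```text
t 15.85 pos [0.6068 0.0809 0.2624] psi 178.51 F [ 0.   0.4 -7.6] w 0.0664 gf 94.2 q [ 0.08  0.6   1.8   0.    0.74 -1.46]
turn share -0.0499 shift shares [0.3076 0.0053 0.0007] rows 3 each [0.1025 0.0018 0.0002]
```

>>> apply_moves(
  increments=[
    [[0, 0, 0, -0.05, 1], [0.1017, 0.004, 0, 0, 1], [0.1017, 0.004, 0, 0, 1], [0.1017, 0.004, 0, 0, 1], [0, 0, 0, 0, 1], [0, 0, 0, 0, 1], [0, 0, 0, 0, 1]],
  ],
)

```text
t: 16.77
position: [0.4554, 0.0789, 0.2624]
tool_rot: [0.0, -0.026, 1.0, 0.0]
contact_force: [-0.2, -0.3, -6.3]
gripper_width: 0.0662
gripper_force: 94.2
```

```bash
python3 plan.py 0.4537 0.0757 0.203 183; python3 wv.py w9
```

```text
t 16.77 pos [0.4554 0.0789 0.2624] psi 183.00 F [-0.2 -0.3 -6.3] w 0.0662 gf 94.2 q [ 0.11  0.44  2.15 -0.    0.55 -1.52]
turn share 0.0000 shift shares [ 0.0038 -0.0062  0.1187] rows 2 each [ 0.0019 -0.0031  0.0594]
```

View pics/w9.png

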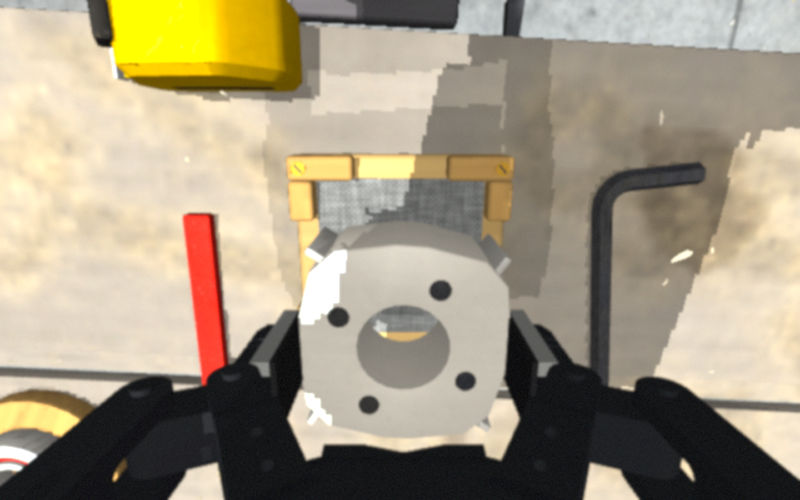

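The block is held square to the pads. The nest's near rim corners are at (288,155) and (513,155).

```bash
python3 wp.py w9 .023 288 156 513 155; echo block; python3 wp.py w9 .107 403 345 300 340 508 340; echo far rim thru bore; python3 wp.py w9 .015 403 332; echo key; python3 wp.py w9 .01 600 380 603 210; python3 wp.py w9 .01 602 190 704 173
```

```text
[0.4026 0.0208] 
[0.3966 0.1272] len 0.1065 dir 93.2
block
[0.4536 0.0779] 
[0.4536 0.045 ] len 0.0328 dir -90.2
[0.4502 0.1112] len 0.0662 dir 92.9
far rim thru bore
[0.4953 0.0801] 
key
[0.5227 0.197 ] 
[0.4227 0.1807] len 0.1013 dir -170.8
[0.4124 0.1784] 
[0.4011 0.2287] len 0.0516 dir 102.6
```

>>> apply_moves(
  increments=[
    [[0.002, -0.004, 0.05, 0, 1], [0, 0, 0.04, 0, 1], [0, 0, 0.02, 0, 1], [0, 0, 0.01, 0, 1], [0, 0, 0, 0, 1], [0, 0, 0, 0, 1]],
  ],
)

```text
t: 17.58
position: [0.4539, 0.0769, 0.2031]
tool_rot: [0.0, -0.026, 1.0, 0.0]
contact_force: [0.3, -0.1, -7.1]
gripper_width: 0.0664
gripper_force: 94.1
```

>>> apply_moves(
  increments=[
    [[0, 0, 0.003, 0, 1], [0, 0, 0.003, 0, 1], [0, 0, 0, 0, 1]],
  ],
)

```text
t: 17.95
position: [0.4537, 0.0768, 0.2004]
tool_rot: [0.0, -0.026, 1.0, 0.0]
contact_force: [-2.5, -0.2, 18.6]
gripper_width: 0.0663
gripper_force: 97.1
```

>>> apply_moves(
  increments=[
    [[0, 0, 0, 0, -1], [0, 0, 0, 0, -1], [0, 0, 0, 0, -1], [0, 0, 0, 0, -1], [0, 0, -0.04, 0, -1], [0, 0, -0.08, 0, -1], [0, 0, -0.06, 0, -1], [0, 0, 0, 0, -1]],
  ],
)

```text
t: 18.95
position: [0.4543, 0.0769, 0.2914]
tool_rot: [0.002, -0.026, 1.0, 0.0]
contact_force: [0.1, -1.1, 0.5]
gripper_width: 0.0851
gripper_force: 0.0
```

```bash
python3 wv.py w10; python3 plan.py 0.479 0.192 0.22 188
```

```text
t 19.00 pos [0.4539 0.0769 0.2902] psi 183.01 F [0.2 0.1 0.4] w 0.0857 gf 0.0 q [ 0.1   0.39  2.13 -0.    0.62 -1.52]
turn share -0.0555 shift shares [-0.0818  0.221   0.1405] rows 3 each [-0.0273  0.0737  0.0468]
```

>>> apply_moves(
  increments=[
    [[0, 0, 0, -0.0555, -1], [-0.0273, 0.074, 0.02, 0, -0.2], [-0.0273, 0.074, 0.02, 0, 0], [-0.0273, 0.074, 0.02, 0, 0], [0, 0, 0.06, 0, 0], [0, 0, 0.06, 0, 0], [0, 0, 0.032, 0, 0], [0, 0, 0.016, 0, 0], [0, 0, 0, 0, 0]],
  ],
)

```text
t: 20.12
position: [0.4787, 0.1923, 0.1754]
tool_rot: [-0.0, -0.07, 0.998, -0.0]
contact_force: [-0.5, 0.3, 1.1]
gripper_width: 0.0428
gripper_force: 0.0
```

>>> apply_moves(
  increments=[
    [[0, 0, 0, 0, 1], [0, 0, 0, 0, 1], [0, 0, 0, 0, 1], [0, 0, 0, 0, 1]],
  ],
  newtons=60,
)

```text
t: 20.62
position: [0.479, 0.1926, 0.1765]
tool_rot: [0.001, -0.07, 0.998, 0.0]
contact_force: [-1.5, 0.5, 8.9]
gripper_width: 0.0092
gripper_force: 58.7
```

>>> apply_moves(
  increments=[
    [[0, 0, -0.03, 0, 1], [0, 0, -0.08, 0, 1], [0, 0, -0.08, 0, 1], [0, 0, 0, 0, 1], [0, 0, 0, 0, 1]],
  ],
)

```text
t: 21.25
position: [0.4786, 0.1924, 0.271]
tool_rot: [0.0, -0.07, 0.998, 0.0]
contact_force: [0.8, 0.9, -1.5]
gripper_width: 0.0088
gripper_force: 59.0
```

```bash
python3 plan.py 0.4722 -0.427 0.27 180.4; python3 wv.py w11
```

```text
t 21.25 pos [0.4786 0.1924 0.271 ] psi 188.00 F [ 0.8  0.9 -1.5] w 0.0088 gf 59.0 q [ 0.32  0.48  2.02  0.    0.64 -1.39]
turn share 0.0845 shift shares [ 0.0214 -1.2387  0.002 ] rows 12 each [ 0.0018 -0.1032  0.0002]
```

>>> apply_moves(
  increments=[
    [[0, -0.04, 0, 0.0845, 1], [0.0018, -0.1, 0, 0, 1], [0.0018, -0.1, 0, 0, 1], [0.0018, -0.1, 0, 0, 1], [0.0018, -0.1, 0, 0, 1], [0.0018, -0.1, 0, 0, 1], [0.0018, -0.1, 0, 0, 1], [0.0018, -0.1, 0, 0, 1], [0.0018, -0.1, 0, 0, 1], [0.0018, -0.1, 0, 0, 1], [0.0018, -0.1, 0, 0, 1], [0.0018, -0.1, 0, 0, 1]],
  ],
)

```text
t: 22.8
position: [0.4748, -0.3789, 0.2692]
tool_rot: [-0.001, -0.003, 1.0, 0.001]
contact_force: [1.7, -0.2, -0.6]
gripper_width: 0.0095
gripper_force: 59.0
```

>>> apply_moves(
  increments=[
    [[0, -0.09, 0, 0, 1], [0, 0, 0, 0, 1], [0, 0, 0, 0, 1]],
  ],
)

```text
t: 23.18
position: [0.4752, -0.4219, 0.2692]
tool_rot: [-0.001, -0.003, 1.0, 0.001]
contact_force: [-0.1, 0.3, -1.1]
gripper_width: 0.0089
gripper_force: 59.0
```

```bash
python3 plan.py 0.4722 -0.427 0.2 180.4; python3 wv.py w12; python3 - <<'E'
from h import *
d=np.load("pics/w12.npz"); im=np.clip(d['im']*1.3,0,255).astype(np.uint8)
a=cv2.resize(im,(640,400)); 
b=np.load("pics/w10.npz")['im']; b=cv2.resize(np.clip(b*1.3,0,255).astype(np.uint8),(320,200),interpolation=cv2.INTER_AREA)
c=np.zeros((600,640,3),np.uint8); c[:400]=a; c[400:,:320]=b
s=get_state()
C=cam("top"); t=snapshot("top")
save(c,"comp.png")
E
```

```text
t 23.18 pos [ 0.4752 -0.4219  0.2692] psi 180.37 F [-0.1  0.3 -1.1] w 0.0089 gf 59.0 q [-0.77  0.61  1.74  0.    0.79 -2.35]
turn share -0.0004 shift shares [ 0.0061 -0.0102  0.1385] rows 2 each [ 0.003  -0.0051  0.0692]
```

View pics/comp.png

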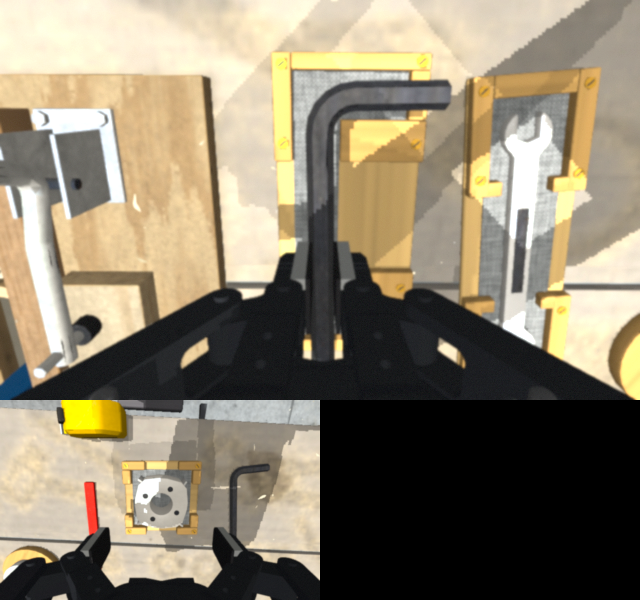

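The key is held over its L pocket in the right sense. Corner picture: the cutter block lies in the nest, clear of the cheeks all round. Holder near corners are (273,53) and (432,54), the key's tip is at (450,94), and the long arm is at (322,170).

```bash
python3 - <<'E'
from h import *
d=np.load("pics/w12.npz"); C=(d['K'],d['R'],d['t'])
P=lambda u,v,z:world(C,u,v,z)[:2].round(4)
print("holder near",P(273,53,.015),P(432,54,.015)); print("left edge",P(281,240,.015),"pocket long inner",P(295,190,.007),P(340,190,.015))
zt=.2692-.1765+.010
print("key long",P(308,160,zt),P(335,160,zt)); print("short tip",P(450,94,zt),"near edge",P(400,80,zt),P(400,108,zt))
E
```

```text
holder near [ 0.3777 -0.4525] [ 0.3777 -0.3568]
left edge [ 0.4985 -0.4509] pocket long inner [ 0.4646 -0.4412] [ 0.4624 -0.4105]
key long [ 0.4283 -0.4285] [ 0.4282 -0.4178]
short tip [ 0.403  -0.3749] near edge [ 0.3981 -0.3941] [ 0.4082 -0.3934]
```

>>> apply_moves(
  increments=[
    [[0.004, -0.009, 0.06, 0, 1], [0, 0, 0.05, 0, 1], [0, 0, 0.036, 0, 1], [0, 0, 0.022, 0, 1], [0, 0, 0, 0, 1]],
  ],
)

```text
t: 23.9
position: [0.4738, -0.4266, 0.1861]
tool_rot: [-0.0, -0.004, 1.0, 0.0]
contact_force: [-0.1, 0.1, -1.0]
gripper_width: 0.0092
gripper_force: 59.0
```

>>> apply_moves(
  increments=[
    [[0, 0, 0.003, 0, 1], [0, 0, 0, 0, 1], [0, 0, 0, 0, 0.4], [0, 0, 0, 0, 0.4], [0, 0, 0, 0, 0.4], [0, 0, -0.03, 0, 0.4], [0, 0, -0.09, 0, 0.4], [0, 0, -0.09, 0, -1], [0, 0, -0.04, 0, -1], [0, 0, 0, 0, -1]],
  ],
)

```text
t: 25.15
position: [0.4742, -0.4273, 0.3129]
tool_rot: [0.001, -0.003, 1.0, -0.001]
contact_force: [0.4, 1.3, 0.0]
gripper_width: 0.0783
gripper_force: 0.0
```

```bash
python3 - <<'E'
from h import *
# numeric check: dark pixels of the key in the wrist view against its seated outline
C=cam("wrist"); im=snapshot("wrist").astype(int); s=get_state(); print(s['t'],s['position'].round(3),s['contact_force'].round(1),s['gripper_width'])
m=(im.max(2)<75).astype(np.uint8)
m=cv2.morphologyEx(m,cv2.MORPH_OPEN,np.ones((3,3),np.uint8))
n,l,st,_=cv2.connectedComponentsWithStats(m)
for i in range(1,n):
    if st[i][4]>300: 
        c=np.argwhere(l==i)[:,::-1]; p=np.array([world(C,u,v,.017)[:2] for u,v in c])
        print(st[i].tolist(),"x",p[:,0].min().round(4),p[:,0].max().round(4),"y",p[:,1].min().round(4),p[:,1].max().round(4))
o=lambda x,y:(.4836-y,-.405+x,.017)
print([px(C,o(*q)).round(0).tolist() for q in((-.028,-.088),(-.028,.088),(.028,.088),(.028,.076),(-.016,.076),(-.016,-.088))])
E
```

```text
25.2 [ 0.474 -0.427  0.311] [-0.4  0.3 -0.6] 0.08432660382108652
[460, 0, 83, 11, 866] x 0.338 0.3444 y -0.3355 -0.279
[312, 90, 76, 209, 3160] x 0.3974 0.5703 y -0.4372 -0.382
[62, 108, 56, 75, 1572] x 0.4116 0.4679 y -0.6316 -0.5889
[119, 127, 33, 65, 1387] x 0.4252 0.4751 y -0.5836 -0.5638
[0, 132, 60, 41, 2002] x 0.4296 0.4605 y -0.681 -0.6312
[0, 175, 640, 225, 48972] x 0.4628 0.6823 y -0.737 -0.1246
[493, 220, 10, 45, 330] x 0.4975 0.5368 y -0.2877 -0.2784
[124, 281, 21, 23, 337] x 0.5549 0.5765 y -0.6002 -0.5824
[[317.0, 299.0], [317.0, 87.0], [394.0, 87.0], [393.0, 105.0], [334.0, 104.0], [331.0, 299.0]]
```

```bash
python3 -c "
from workcell import *
print(sign_off())"
```

```text
the job is handed in; nothing more can be done
None
```

The job is handed in with all four parts in their holders and released. The spanner, cutter block and bearing were confirmed in pictures, the hex key only by a pixel measurement (about 5 mm off centre, within the 14 mm limit). The arm stayed clear of the setting gauge, the sim clock read about 25 s, and no verdict was returned.

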